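# Balance the mixing paddle on the utensil rest

## Task

Park the dark wooden mixing paddle squarely across the ridge of the blue utensil rest so that it balances there level on its own, with neither end touching the worktop. It is heavier at the blade, so find its balance point rather than its middle. Leave the gas lighter and the tin where they are.

Things in the scene. Friction and masses are not known exactly. Their poses are not given: they have to be found in the camera images.
- paddle_mid (a point): Loose one-piece dark wooden paddle lying flat, about 0.16 kg, 288 mm long: straight handle 20 mm wide, 18 mm thick; tongue-shaped blade 66 mm wide, 16 mm thick; flat underside. This point: half-way along, 9 mm above the underside; x runs towards the blade, z up. Its balance point lies 43 mm from here towards the blade, on the handle, which starts to widen at 59 mm.
- rest_top (a point): Blue ceramic utensil rest, an A-shaped trestle, fixed. This point: centre of its flat ridge, 55 mm above the worktop. The ridge is 80 mm long along this point's x and 32 mm wide along its y; foot 92 x 80 mm. The paddle stays level if its balance point is within 12 mm of the middle of the ridge's width; the blade may point to either side.
- lighter: Bystander: loose long gas lighter with a red handle and white tube, 212 mm long along its y axis, 25 mm high, origin under its centre.
- tin: Bystander: loose short food tin with a blue label, 75 mm across, 58 mm high, origin under its centre.

How it is judged:
At the end, for the whole second after the job is handed in: The paddle rests on the ridge of the blue rest at its balance point (its mid-length 28 to 70 mm from the centre of the ridge), level within 0.15 rad, square across the ridge within 0.30 rad, its mid-length point 55 to 74 mm above the worktop and still (contact force between paddle and rest above 0.5 N and height (world z) of paddle_mid between 0.055 and 0.074 m and angle between the z axis of paddle_mid and the z axis of rest_top, either way round below 0.15 rad and angle between the x axis of paddle_mid and the y axis of rest_top, either way round below 0.3 rad and horizontal distance between paddle_mid and rest_top between 0.028 and 0.07 m and linear speed of paddle below 0.02 m/s and angular speed of paddle below 0.15 rad/s); the robot touches nothing.
It fails at once if the gas lighter is moved by more than 30 mm (distance of lighter from where it was at the start of the episode above 0.03 m).
It fails at once if the tin is moved by more than 30 mm (distance of tin from where it was at the start of the episode above 0.03 m).
It also fails if it takes over 42 s, if anything falls off the work surface, if the arm or the gripper's body presses on something with over 40 N, if the wrist force passes 120 N, or if a joint passes its speed limit or range.

## Robot

A 7-joint arm with a two-finger parallel gripper is mounted at the origin on a cart in front of the work surface, level with it; the furniture and walls round the work are solid. World frame = base frame: x ahead of the robot, y to its left, z up, the work surface at z = 0. Lengths are in m, angles in rad, forces in N, time in s.
With the tool pointing down it reaches from about 0.425 to 0.8 m from the base axis. Payload 8.3 kg.
Tool frame: the origin (TCP) lies between the finger pads; the fingertips stand 11 mm ahead of it and the grasp point (between the pads) lies 8 mm behind it; z points along the fingers, y is the line along which they close (so a half turn about z gives the same grasp; the last joint's range is limited). The gripper opens to 85 mm and grips with 20 to 120 N. Pads are 22 mm wide; open, the fingers measure 114 mm over their backs; the gripper's body (76 mm by 85 mm) begins 54 mm behind the grasp point. The pads swing forward as they close: fully open they stand 13 mm farther back than shut.
Start: joints at [-1.319, 0.383, 0.016, 1.37, -0.006, 1.388, -0.046], TCP at [0.193, 0.594, 0.242] pointing down, gripper open.
Joint ranges: [-2.95, 2.95], [-0.25, 2.06], [-1.52, 1.56], [0.18, 2.33], [-1.44, 4.58], [0.02, 2.06], [-3.01, 3.01]. Speed limits (rad/s): [2.39, 2.39, 3.01, 3.01, 3.14, 3.14, 3.14].

## Interface

Orientations are given as a 3x3 rotation matrix whose columns are the frame's x, y, z axes.
In Python, from bench import sensors, optics, order gives the robot as it stands.
- The arm moves only by the tool move_arm, never from a script. Its argument "moves" is a list of rows, each an object with "linear": the shift along the world's x, y, z in units of 25 mm (1.0 is 25 mm), a list of three; "roll": the turn about the world's z in units of 5 degrees (1.0 is 5 degrees). In form: [{"linear": [dx, dy, dz], "roll": roll}, ...]. A call has 1 to 10 rows; each row is the pose to reach, as a shift and turn from the pose commanded when the call began; what a row does not reach only later rows make up. A row lasts 1/12 s, in which the tool goes at most 41.7 mm and 7.16 degrees, less where a joint would pass 70% of its speed; a pose out of reach is approached as far as the arm can. A call with a gripper value outside its range is refused whole. "grip" is the finger opening in mm, from 0 to 85.4, set as the call begins (left out, the last holds). The fingers move at their own pace and stop on an object; "force" is the grip in N (left out, the last holds). Time passes only in rows, so rows that repeat a pose let the fingers close. It gives the time, the measured TCP pose, the force, the opening and the grip force at its end, in the units of the state.
- sensors.read_state(): the state, without advancing time (a new reading comes with each control period).
- optics.capture(name): name is "side" or "top"; returns a dict with "img" (420x560x3 uint8, blue, green, red), "fovy" (degrees; the focal length in pixels is half the picture's height over the tangent of half this angle, whatever the lens; pixels are square), "cx", "cy" (the principal point, pixels), "R" (3x3) and "t" (3): a world point X has camera coordinates R X + t. Camera axes: x right, y down, z forward; pixel columns grow to the right and rows downward; lengths in m; the calibration is good to about 2 mm. A picture is of the moment at which its call begins. There is no depth.
- order.sign_off(): hands the job in; it is judged then, once.
The state is a dict: "time": time; "joint_positions": joint angles; "joint_vel": joint speeds; "effort": joint torques, N m; "ee_pos": TCP position; "ee_rot": TCP orientation; "wrist_force": force on the tool from outside, world axes, zero at the start; "ft_torque": the same for the moment, N m; "finger_gap": finger opening in m; "grip_force": force on a finger pad.
Only numpy, scipy, OpenCV 4.12 (cv2) and the standard library are available. Lean on these libraries where they do the work, as an engineer would, in place of code of your own. Each camera call takes 0.05 s, during which the arm holds its last target. There are 200 camera calls.

## Working session

There is one attempt and no reset: what is moved stays moved. The work goes in short steps, Python scripts to look and compute and a tool call to move; the robot and the scene stay as the last step left them, time stands still between calls to the robot, and variables do not carry over. Pictures are saved under pics/ and viewed, at most 10 in all, crops included, and the job is handed in when it is done.

Besides the shell and the picture viewer there is one more tool, called after ">>>" in YAML: its name, and indented under it one key for each argument. move_arm: Moves the arm, as the interface text tells. Its arguments: {"type":"object","properties":{"moves":{"type":"array","items":{"type":"object","properties":{"linear":{"type":"array","items":{"type":"number"}},"roll":{"type":"number"}}}},"grip":{"type":"number"},"force":{"type":"number"}},"required":["moves"]}

```bash
mkdir -p pics; cat > h.py <<'E'
import numpy as np, cv2
from bench import sensors, optics, order
def cam(n):
    c=optics.capture(n); c['f']=210/np.tan(np.radians(c['fovy'])/2); c['R']=np.array(c['R']); c['t']=np.array(c['t']); return c
def cast(c,uv,z):
    d=c['R'].T@np.array([(uv[0]-c['cx'])/c['f'],(uv[1]-c['cy'])/c['f'],1.]); o=-c['R'].T@c['t']
    return o+d*(z-o[2])/d[2]
E
python3 - <<'E'
from h import *
for n in("top","side"):
    c=cam(n); cv2.imwrite(f"pics/{n}0.png",c['img']); print(n,c['fovy'],c['cx'],c['cy'],c['img'].shape,-c['R'].T@c['t'],c['R'].round(2).tolist(),[k for k in c])
s=sensors.read_state();print(s['ee_rot'],s['ee_pos'],s['time'])
E
```

```text
top 51.667139246391926 283.96018307717395 206.7987907071056 (420, 560, 3) [0.46309173 0.06411726 0.90558939] [[0.02, -1.0, -0.01], [-1.0, -0.02, -0.06], [0.06, 0.01, -1.0]] ['img', 'fovy', 'cx', 'cy', 'R', 't', 'f']
side 55.799517035434334 276.0870326402528 204.05191690035508 (420, 560, 3) [0.55338961 0.7785845  0.52586936] [[-0.99, 0.1, -0.01], [0.07, 0.55, -0.83], [-0.08, -0.83, -0.56]] ['img', 'fovy', 'cx', 'cy', 'R', 't', 'f']
[[-9.50876432e-01  3.09570294e-01 -4.94527802e-04]
 [ 3.09570686e-01  9.50874991e-01 -1.65561339e-03]
 [-4.22946057e-05 -1.72737507e-03 -9.99998507e-01]] [0.19335284 0.59389256 0.24140166] 0.1
```

View pics/top0.png

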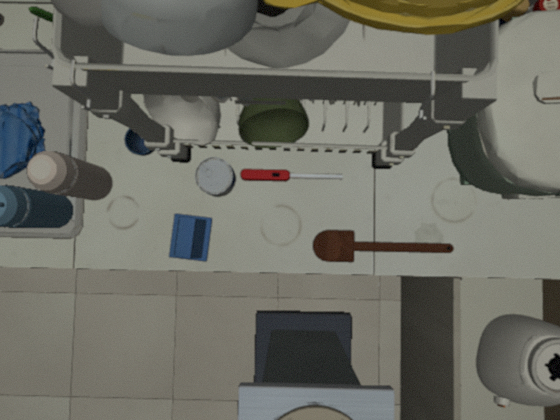

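View pics/side0.png

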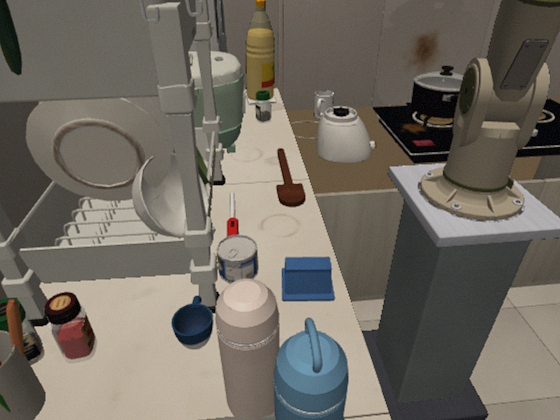

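The top view shows the paddle (blade at about (333,246), handle end at (452,248)), the rest at (190,238), the tin at (215,176) and the lighter at (250–340,176). In the side view the ridge runs along world x. Next I'll measure them.

```bash
python3 - <<'E'
from h import *
c=cam("top"); hsv=cv2.cvtColor(c['img'],cv2.COLOR_BGR2HSV)
def comp(m,x0,y0,x1,y1):
    k=np.zeros_like(m);k[y0:y1,x0:x1]=m[y0:y1,x0:x1]
    n,l,s,_=cv2.connectedComponentsWithStats(k); i=1+np.argmax(s[1:,4]); return (l==i).astype(np.uint8)
H,S,V=cv2.split(hsv)
p=comp(((H<15)|(H>170)).astype(np.uint8)*(S>90).astype(np.uint8),300,215,470,270)
v,u=np.nonzero(p); print('paddle px',u.min(),u.max(),v.min(),v.max())
P=np.array([cast(c,(a,b),.018)[:2] for a,b in zip(u,v)])
h=P[(u>u.min()+65)]; vx,vy,x0,y0=cv2.fitLine(h.astype(np.float32),cv2.DIST_L2,0,.01,.01).ravel()
d=np.array([vx,vy]); d*=np.sign(d[1]); o=np.array([x0,y0]); t=(P-o)@d
print('dir',d,'len',np.ptp(t)); mid=o+d*(t.max()+t.min())/2; print('mid',mid,'bal',mid+.043*d,'tip',o+d*t.max(),'end',o+d*t.min())
b=comp(((H>95)&(H<130)&(S>90)).astype(np.uint8),160,205,225,270)
r=cv2.minAreaRect(cv2.findContours(b,0,2)[0][0]);print(r)
for q in cv2.boxPoints(r): print(q,cast(c,q,0),cast(c,q,.055))
big=cv2.resize(c['img'][200:280,150:230],None,fx=7,fy=7,interpolation=cv2.INTER_CUBIC);cv2.imwrite('pics/rest.png',big)
s=cam("side");cv2.imwrite('pics/rests.png',cv2.resize(s['img'][240:310,265:345],None,fx=7,fy=7,interpolation=cv2.INTER_CUBIC))
E
```

```text
paddle px 314 452 231 261
dir [0.00112958 0.99999934] len 0.28046962922470664
mid [ 0.43977105 -0.13059673] bal [ 0.43981962 -0.08759676] tip [0.43992946 0.00963799] end [ 0.43961264 -0.27083145]
((190.1307830810547, 236.95387268066406), (36.71427917480469, 42.79198455810547), 7.125016689300537)
[169.26157 255.90771] [0.41045225 0.30913374 0.        ] [0.41364925 0.29425293 0.055     ]
[174.56924 213.44618] [0.499103   0.30118772 0.        ] [0.4969159 0.2867895 0.055    ]
[211.      218.00003] [0.49108369 0.22452576 0.        ] [0.48938363 0.21478353 0.055     ]
[205.69232 260.46155] [0.40259425 0.2329038  0.        ] [0.4062685  0.22265273 0.055     ]
```

View pics/rest.png

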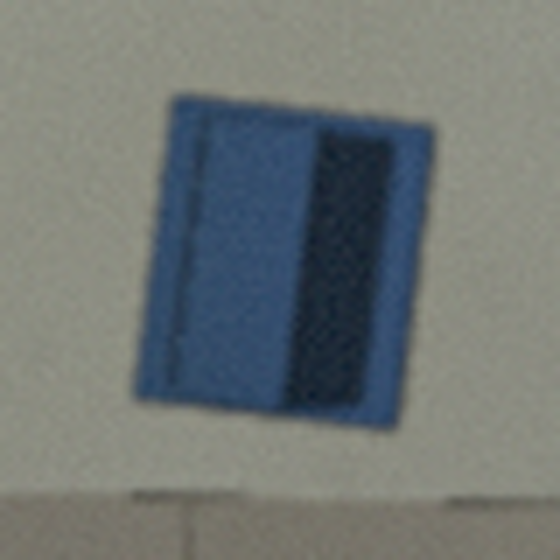

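View pics/rests.png

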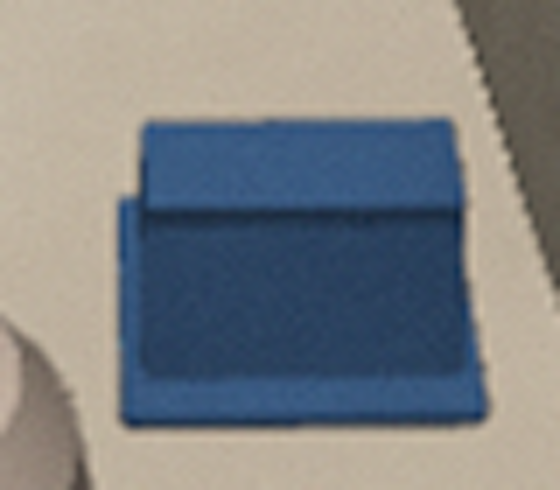

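The ridge centre is near (0.451, 0.267) with yaw about −5°. The paddle's balance point is near (0.440, −0.089). I'll approach in two legs, staying clear of the bottles.

>>> move_arm:
  moves:
    - {"linear": [0.5,-0.8,0],"roll": -0.4}
    - {"linear": [1.5,-2.4,0],"roll": -1.2}
    - {"linear": [2.5,-4,0],"roll": -2}
    - {"linear": [3.5,-5.6,0],"roll": -2.8}
    - {"linear": [4.5,-7.2,0],"roll": -3.6}
    - {"linear": [5.5,-8.8,0],"roll": -4.4}
    - {"linear": [6.5,-10.4,0],"roll": -5.2}
    - {"linear": [7.5,-12,0],"roll": -6}
    - {"linear": [8.5,-13.6,0],"roll": -6.8}
    - {"linear": [9.5,-15.2,0],"roll": -7.6}
  grip: 85

```text
time: 1.03
ee_pos: [0.4053, 0.2543, 0.2424]
ee_rot: [[-0.556, 0.831, -0.0], [0.831, 0.556, 0.001], [0.0, 0.0, -1.0]]
wrist_force: [1.4, 0.2, -0.5]
finger_gap: 0.085
grip_force: 0.0
```

>>> move_arm:
  moves:
    - {"linear": [0.3,-1,0],"roll": -0.7}
    - {"linear": [0.4,-2.2,0],"roll": -1.4}
    - {"linear": [0.4,-3.4,0],"roll": -2.1}
    - {"linear": [0.4,-4.6,0],"roll": -2.8}
    - {"linear": [0.4,-5.8,0],"roll": -3.5}
    - {"linear": [0.4,-7,0],"roll": -4.2}
    - {"linear": [0.4,-8.2,0],"roll": -5}
    - {"linear": [0.4,-9.4,0],"roll": -5.8}
    - {"linear": [0.4,-10.6,0],"roll": -6.4}
    - {"linear": [0.4,-12.1,0],"roll": -6.8}

```text
time: 1.87
ee_pos: [0.4144, -0.0466, 0.2423]
ee_rot: [[0.002, 1.0, 0.0], [1.0, -0.002, 0.001], [0.001, 0.0, -1.0]]
wrist_force: [1.7, -0.2, -0.3]
finger_gap: 0.0853
grip_force: 0.0
```

>>> move_arm:
  moves:
    - {"linear": [0,0,-0.5]}
    - {"linear": [0,0,-1.5]}
    - {"linear": [0,0,-2.5]}
    - {"linear": [0,0,-3.5]}
    - {"linear": [0,0,-4.5]}
    - {"linear": [0,0,-5.5]}
    - {"linear": [0,0,-6]}
    - {"linear": [0,0,-6]}

```text
schema error: expected keys linear, roll
```

>>> move_arm:
  moves:
    - {"linear": [0,0,0],"roll": 0}
    - {"linear": [0,0,0],"roll": 0}
    - {"linear": [0,0,0],"roll": 0}

```text
time: 2.12
ee_pos: [0.4146, -0.0458, 0.2423]
ee_rot: [[0.001, 1.0, -0.0], [1.0, -0.001, 0.001], [0.001, -0.0, -1.0]]
wrist_force: [0.3, 1.0, -0.5]
finger_gap: 0.0851
grip_force: 0.0
```

>>> move_arm:
  moves:
    - {"linear": [0.5,-0.8,0],"roll": 0}
    - {"linear": [1.0,-1.7,0],"roll": 0}
    - {"linear": [1.0,-1.7,-1],"roll": 0}
    - {"linear": [1.0,-1.7,-2],"roll": 0}
    - {"linear": [1.0,-1.7,-3],"roll": 0}
    - {"linear": [1.0,-1.7,-4],"roll": 0}
    - {"linear": [1.0,-1.7,-5],"roll": 0}
    - {"linear": [1.0,-1.7,-6],"roll": 0}
    - {"linear": [1.0,-1.7,-6],"roll": 0}
    - {"linear": [1.0,-1.7,-6],"roll": 0}

```text
time: 2.95
ee_pos: [0.4389, -0.0877, 0.0916]
ee_rot: [[-0.001, 1.0, -0.003], [1.0, 0.001, -0.001], [-0.001, -0.003, -1.0]]
wrist_force: [0.8, -0.1, 1.4]
finger_gap: 0.0847
grip_force: 0.0
```

```bash
python3 - <<'E'
from h import *
a=cam("top")['img'][180:300,290:470];b=cam("side")['img'][110:230,210:390]
cv2.imwrite('pics/g.png',cv2.resize(np.vstack([a,b]),None,fx=2.4,fy=2.4,interpolation=cv2.INTER_CUBIC))
E
```

```text
(no output)
```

View pics/g.png

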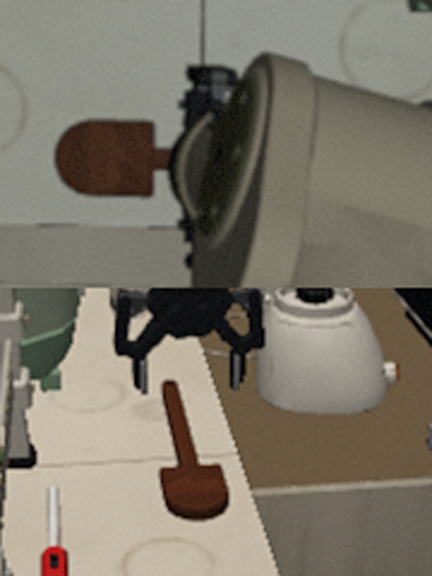

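The top crop shows the gripper over the handle, just behind the blade shoulder. The side crop shows the fingers straddling the handle line. I'll descend and grip.

>>> move_arm:
  moves:
    - {"linear": [0,0,-0.8],"roll": 0}
    - {"linear": [0,0,-1.6],"roll": 0}
    - {"linear": [0,0,-2.4],"roll": 0}
    - {"linear": [0,0,-2.8],"roll": 0}
    - {"linear": [0,0,-3.05],"roll": 0}
    - {"linear": [0,0,-3.05],"roll": 0}
    - {"linear": [0,0,-3.05],"roll": 0}

```text
time: 3.63
ee_pos: [0.4404, -0.0888, 0.0169]
ee_rot: [[0.001, 1.0, 0.001], [1.0, -0.001, 0.0], [0.0, 0.001, -1.0]]
wrist_force: [-0.2, -0.2, 0.0]
finger_gap: 0.085
grip_force: 0.0
```

>>> move_arm:
  moves:
    - {"linear": [0,0,0],"roll": 0}
    - {"linear": [0,0,0],"roll": 0}
    - {"linear": [0,0,0],"roll": 0}
    - {"linear": [0,0,0],"roll": 0}
    - {"linear": [0,0,0],"roll": 0}
    - {"linear": [0,0,0],"roll": 0}
    - {"linear": [0,0,0],"roll": 0}
    - {"linear": [0,0,0],"roll": 0}
    - {"linear": [0,0,0],"roll": 0}
    - {"linear": [0,0,0],"roll": 0}
  grip: 5
  force: 40

```text
time: 4.47
ee_pos: [0.44, -0.0887, 0.0164]
ee_rot: [[0.001, 1.0, 0.0], [1.0, -0.001, 0.0], [0.0, 0.0, -1.0]]
wrist_force: [-1.2, 0.3, 5.7]
finger_gap: 0.0187
grip_force: 39.6
```

>>> move_arm:
  moves:
    - {"linear": [0,0,0.2],"roll": 0}
    - {"linear": [0,0,0.6],"roll": 0}
    - {"linear": [0,0,1.2],"roll": 0}
    - {"linear": [0,0,2],"roll": 0}
    - {"linear": [0,0,2.8],"roll": 0}
    - {"linear": [0,0,3.6],"roll": 0}
    - {"linear": [0,0,4.2],"roll": 0}
    - {"linear": [0,0,4.4],"roll": 0}
    - {"linear": [0,0,4.4],"roll": 0}
    - {"linear": [0,0,4.4],"roll": 0}

```text
time: 5.3
ee_pos: [0.4395, -0.0885, 0.1258]
ee_rot: [[0.0, 1.0, -0.0], [1.0, -0.0, 0.0], [0.0, -0.0, -1.0]]
wrist_force: [0.1, 0.6, -1.5]
finger_gap: 0.0188
grip_force: 39.4
```

```bash
python3 - <<'E'
from h import *
s=sensors.read_state();print(s['wrist_force'],s['ft_torque'],s['ee_pos'])
a=cam("top")['img'][180:300,290:470];b=cam("side")['img'][60:240,210:390]
cv2.imwrite('pics/g2.png',cv2.resize(np.vstack([a,b]),None,fx=2,fy=2,interpolation=cv2.INTER_CUBIC))
E
```

```text
[ 0.09321228  0.63795878 -1.54283594] [-0.01744855 -0.04970041 -0.01335366] [ 0.43949633 -0.08852211  0.12580295]
```

View pics/g2.png

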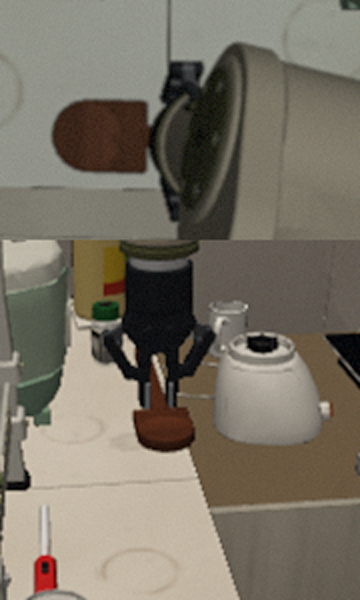

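Paddle lifted, with the blade level in the side crop at about (165,430). Now I'll measure the blade tip and the ridge centre.

```bash
python3 - <<'E'
from h import *
T=[]
for k in range(6):
    s=sensors.read_state(); T.append(np.r_[s['wrist_force'],s['ft_torque']]); c=cam("top")
print(np.mean(T,0).round(3),np.std(T,0).round(3))
H,S,V=cv2.split(cv2.cvtColor(c['img'],cv2.COLOR_BGR2HSV))
m=((((H<15)|(H>170))&(S>90))[215:290,300:375]); v,u=np.nonzero(m)
print(u.min()+300,'tip',cast(c,(u.min()+299.5,v[u<u.min()+3].mean()+215),.119))
for n,pts in (('top',[(205,110),(318,130),(288,405),(180,395)]),('side',[(145,122),(450,120),(460,212),(142,212)])):
    o=(150,200) if n=='top' else (265,240); cc=cam(n)
    q=np.array([cast(cc,(p[0]/7+o[0]-.43,p[1]/7+o[1]-.43),.055) for p in pts]); print(n,q.round(4).tolist(),q.mean(0))
E
```

```text
[ 2.800e-01 -9.600e-02 -1.259e+00 -1.000e-03  1.100e-02 -1.400e-02] [0.493 0.521 0.625 0.028 0.021 0.034]
317 tip [0.4390273  0.01114949 0.119     ]
top [[0.4935, 0.2782, 0.055], [0.4885, 0.2463, 0.055], [0.4116, 0.2521, 0.055], [0.4137, 0.2824, 0.055]] [0.45180555 0.26476576 0.055     ]
side [[0.4869, 0.2478, 0.055], [0.4098, 0.256, 0.055], [0.4146, 0.2893, 0.055], [0.4916, 0.2805, 0.055]] [0.45072403 0.26839349 0.055     ]
```

>>> move_arm:
  moves:
    - {"linear": [0,0.2,0],"roll": 0}
    - {"linear": [0,0.7,0],"roll": 0}
    - {"linear": [0.1,1.5,0],"roll": 0}
    - {"linear": [0.1,2.4,0],"roll": 0}
    - {"linear": [0.2,3.3,0],"roll": 0}
    - {"linear": [0.2,4.2,0],"roll": 0}
    - {"linear": [0.3,5.1,0],"roll": 0}
    - {"linear": [0.3,6,0],"roll": 0}
    - {"linear": [0.4,6.6,0],"roll": 0}
    - {"linear": [0.4,7,0],"roll": 0}

```text
time: 6.63
ee_pos: [0.4497, 0.0888, 0.126]
ee_rot: [[-0.002, 1.0, 0.0], [1.0, 0.002, 0.0], [0.0, 0.0, -1.0]]
wrist_force: [-0.1, -0.8, -1.2]
finger_gap: 0.0189
grip_force: 39.4
```

>>> move_arm:
  moves:
    - {"linear": [0,0.5,0],"roll": -0.1}
    - {"linear": [0,1.3,0],"roll": -0.2}
    - {"linear": [0,2.2,0],"roll": -0.3}
    - {"linear": [0,3.1,0],"roll": -0.5}
    - {"linear": [0,4,0],"roll": -0.7}
    - {"linear": [0,4.9,0],"roll": -0.9}
    - {"linear": [0,5.8,0],"roll": -1}
    - {"linear": [0,6.6,0],"roll": -1}
    - {"linear": [0,7,0],"roll": -1}
    - {"linear": [0,7.2,0],"roll": -1}

```text
time: 7.47
ee_pos: [0.4493, 0.2677, 0.1258]
ee_rot: [[0.086, 0.996, -0.0], [0.996, -0.086, -0.0], [-0.0, -0.0, -1.0]]
wrist_force: [-1.0, -0.6, -1.4]
finger_gap: 0.0187
grip_force: 39.4
```

>>> move_arm:
  moves:
    - {"linear": [0,0,0],"roll": 0}
    - {"linear": [0,0,0],"roll": 0}
    - {"linear": [0,0,0],"roll": 0}

```text
time: 7.72
ee_pos: [0.4501, 0.2646, 0.126]
ee_rot: [[0.09, 0.996, -0.0], [0.996, -0.09, -0.001], [-0.001, -0.0, -1.0]]
wrist_force: [0.3, 0.2, -1.3]
finger_gap: 0.0191
grip_force: 39.4
```

```bash
python3 - <<'E'
from h import *
a=cam("top")['img'][150:300,80:380];b=cam("side")['img'][150:330,130:430]
cv2.imwrite('pics/g3.png',cv2.resize(np.vstack([a,b]),None,fx=1.8,fy=1.8,interpolation=cv2.INTER_CUBIC))
E
```

```text
(no output)
```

View pics/g3.png

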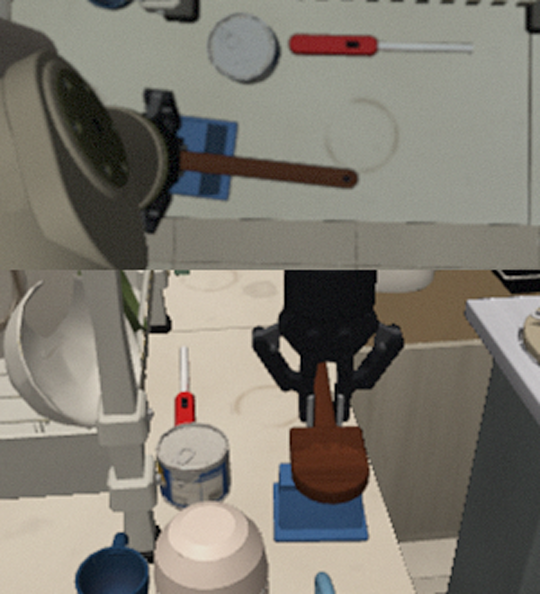

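Top crop: the paddle is square across the rest, clear of the tin and lighter. Side crop: the blade is above and beyond the ridge. Lowering until contact.

>>> move_arm:
  moves:
    - {"linear": [0,0.1,-0.3],"roll": 0}
    - {"linear": [0,0.1,-0.8],"roll": 0}
    - {"linear": [0,0.1,-1.3],"roll": 0}
    - {"linear": [0,0.1,-1.7],"roll": 0}
    - {"linear": [0,0.1,-1.9],"roll": 0}
    - {"linear": [0,0.1,-2],"roll": 0}
    - {"linear": [0,0.1,-2],"roll": 0}
    - {"linear": [0,0.1,-2],"roll": 0}

```text
time: 8.48
ee_pos: [0.45, 0.2688, 0.0763]
ee_rot: [[0.088, 0.996, 0.0], [0.996, -0.088, 0.0], [0.0, 0.0, -1.0]]
wrist_force: [-0.1, 0.2, -2.3]
finger_gap: 0.019
grip_force: 39.4
```

>>> move_arm:
  moves:
    - {"linear": [0,0,-0.06],"roll": 0}
    - {"linear": [0,0,-0.12],"roll": 0}
    - {"linear": [0,0,-0.15],"roll": 0}
    - {"linear": [0,0,-0.15],"roll": 0}
    - {"linear": [0,0,-0.15],"roll": 0}

```text
time: 8.9
ee_pos: [0.4497, 0.2688, 0.0724]
ee_rot: [[0.088, 0.996, 0.0], [0.996, -0.088, 0.0], [0.0, 0.0, -1.0]]
wrist_force: [-0.2, 1.3, -0.8]
finger_gap: 0.0187
grip_force: 39.4
```

>>> move_arm:
  moves:
    - {"linear": [0,-0.05,-0.03],"roll": 0}
    - {"linear": [0,-0.05,-0.06],"roll": 0}
    - {"linear": [0,-0.05,-0.06],"roll": 0}
    - {"linear": [0,-0.05,-0.06],"roll": 0}

```text
time: 9.23
ee_pos: [0.4498, 0.2675, 0.0714]
ee_rot: [[0.088, 0.996, 0.0], [0.996, -0.088, 0.001], [0.001, -0.0, -1.0]]
wrist_force: [-3.0, -1.2, 6.0]
finger_gap: 0.0187
grip_force: 40.2
```

Contact at about 6 N. I'll release with a small opening, then check.

>>> move_arm:
  moves:
    - {"linear": [0,0,0],"roll": 0}
    - {"linear": [0,0,0],"roll": 0}
    - {"linear": [0,0,0],"roll": 0}
    - {"linear": [0,0,0],"roll": 0}
    - {"linear": [0,0,0],"roll": 0}
    - {"linear": [0,0,0],"roll": 0}
  grip: 40

```text
time: 9.73
ee_pos: [0.4497, 0.2675, 0.0707]
ee_rot: [[0.088, 0.996, -0.0], [0.996, -0.088, -0.0], [-0.0, -0.0, -1.0]]
wrist_force: [0.0, -0.2, -0.1]
finger_gap: 0.0402
grip_force: 0.0
```

```bash
python3 - <<'E'
from h import *
a=cam("top")['img'][150:300,80:380];b=cam("side")['img'][150:330,130:430]
cv2.imwrite('pics/g4.png',cv2.resize(np.vstack([a,b]),None,fx=1.8,fy=1.8,interpolation=cv2.INTER_CUBIC))
E
```

```text
(no output)
```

View pics/g4.png

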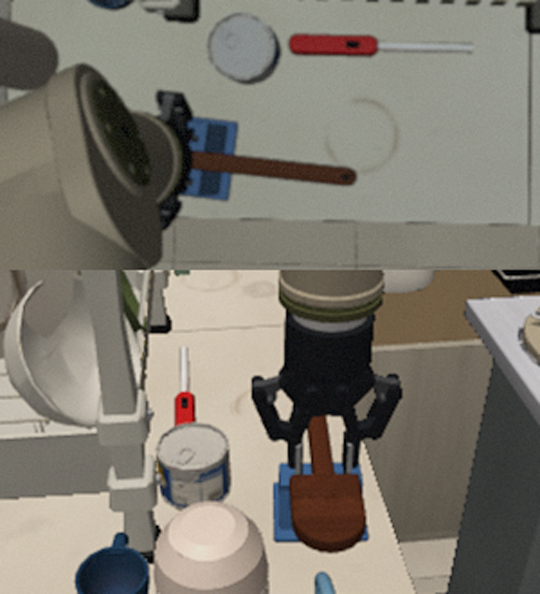

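The paddle is free between the open fingers and level on the ridge. Next I'll raise the arm straight up and check.

>>> move_arm:
  moves:
    - {"linear": [0,0,0.2],"roll": 0}
    - {"linear": [0,0,0.6],"roll": 0}
    - {"linear": [0,0,1.2],"roll": 0}
    - {"linear": [0,0,2],"roll": 0}
    - {"linear": [0,0,2.8],"roll": 0}
    - {"linear": [0,0,3.6],"roll": 0}
    - {"linear": [0,0,4.4],"roll": 0}
    - {"linear": [0,0,5],"roll": 0}
    - {"linear": [0,0,5.2],"roll": 0}
    - {"linear": [0,0,5.2],"roll": 0}

```text
time: 10.67
ee_pos: [0.4505, 0.2679, 0.2028]
ee_rot: [[0.088, 0.996, 0.002], [0.996, -0.088, 0.002], [0.003, 0.002, -1.0]]
wrist_force: [-0.7, -0.4, -0.3]
finger_gap: 0.0402
grip_force: 0.0
```

>>> move_arm:
  moves:
    - {"linear": [0,0,0],"roll": 0}
    - {"linear": [0,0,0],"roll": 0}
    - {"linear": [0,0,0],"roll": 0}
    - {"linear": [0,0,0],"roll": 0}
    - {"linear": [0,0,0],"roll": 0}
    - {"linear": [0,0,0],"roll": 0}

```text
time: 11.17
ee_pos: [0.4496, 0.2674, 0.2004]
ee_rot: [[0.088, 0.996, -0.001], [0.996, -0.088, -0.001], [-0.001, -0.001, -1.0]]
wrist_force: [0.4, 0.7, -0.5]
finger_gap: 0.0399
grip_force: 0.0
```

```bash
python3 - <<'E'
from h import *
a=cam("top")['img'][150:300,80:380];b=cam("side")['img'][150:330,130:430]
cv2.imwrite('pics/g5.png',cv2.resize(np.vstack([a,b]),None,fx=1.8,fy=1.8,interpolation=cv2.INTER_CUBIC))
E
```

```text
(no output)
```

View pics/g5.png

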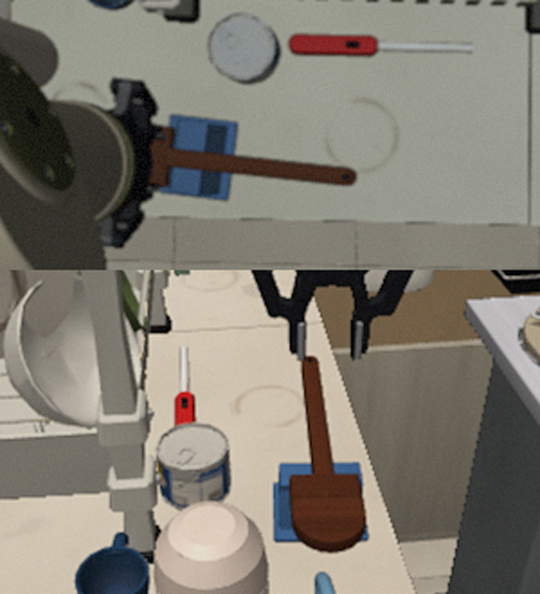

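The paddle hasn't moved since the release. It lies level and square across the ridge (handle end at about (350,177) in the top crop, blade at (327,510) in the side crop), and the tin and lighter are undisturbed. Handing in.

```bash
python3 -c "
from bench import order
print(order.sign_off())"
```

```text
the job is handed in; nothing more can be done
None
```

The paddle is balanced level and square across the blue rest's ridge, the tin and lighter are where they were, the gripper is clear, and the job is handed in (no verdict came back).

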